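# Find the green wax ring under the tin lids

### The job

Two identical lidded aluminium tins stand on the bench; one holds a green wax ring, the other a purple one. Without moving the tins, lift the lids by their knobs to see inside; when you have found the green ring, leave that tin's lid lying knob up on the bench, then carry the open tin upright, ring and all, to the blue tray and stand it inside on the tray's floor. Leave the tin with the purple ring standing where it is; it does not matter whether its lid is on or off.

Things in the scene. Friction and masses are not known exactly. Their poses are not given: they have to be found in the camera images.
- green_tin_centre (a point): The tin that holds the green wax ring: round aluminium tin, 48 mm outside diameter, 26 mm high, wall 2 mm, 0.1 kg, loose on the bench; this point is on its axis, half-way up (13 mm); z is up. The ring (37 mm across, 14 mm high) lies loose inside. Left or right by chance; shut, it looks like the other. Once open, grip it across its outside.
- green_lid_knob (a point): Loose lid of the green ring's tin, 0.05 kg: disc 52 mm wide, 3 mm thick, on the rim; plug 38 mm wide hangs 5 mm into the tin with 3 mm play (lifts straight off); upright black knob on top, 16 mm diameter, 32 mm tall. This point: on the knob's axis, 11 mm below its top, 21 mm above the disc; grip here. It is 50 mm above the bench on the shut tin, 29 mm when the lid lies knob up on the bench.
- purple_tin_centre (a point): The other tin, which holds a purple wax ring (31 mm across, 15 mm high): round aluminium tin, 48 mm outside diameter, 26 mm high, wall 2 mm, 0.1 kg, loose on the bench; this point is on its axis, half-way up (13 mm); z is up. It has an identical loose lid and knob, centred on it, the knob's grip point 37 mm above this point.
- tray_floor (a point): Blue plastic tray, fixed to the bench, 140 x 160 mm outside (its x, y) and 14 mm high, with rims 4 mm thick and a flat floor 6 mm above the bench; this point is the centre of the floor's upper face; turned up to 12 degrees about the vertical.

How it is judged:
By the outcome, as a careful person would: the job done as asked, in the order asked, and still so for the second after the job is handed in, with the robot touching nothing.
It also fails if it takes over 64 s, if anything falls off the work surface, if the arm or the gripper's body presses on something with over 40 N, if the wrist force passes 120 N, or if a joint passes its speed limit or range.

### The arm

A 6-joint arm with a two-finger parallel gripper is mounted at the origin on the work surface; the furniture and walls round the work are solid. World frame = base frame: x ahead of the robot, y to its left, z up, the work surface at z = 0. Lengths are in m, angles in rad, forces in N, time in s.
With the tool pointing down it reaches from about 0.225 to 0.875 m from the base axis. Payload 3.4 kg.
Tool frame: the origin (TCP) lies midway between the tips of the shut fingers; the grasp point (between the pads) lies 19 mm behind it; z points along the fingers, y is the line along which they close (so a half turn about z gives the same grasp; the last joint's range is limited). The gripper opens to 85 mm and grips with 20 to 120 N. Pads are 22 mm wide; open, the fingers measure 114 mm over their backs; the gripper's body (76 mm by 85 mm) begins 54 mm behind the grasp point. The pads swing forward as they close: fully open they stand 13 mm farther back than shut.
Start: joints at [-1.228, 0.276, 1.505, -0, 1.361, -0.121], TCP at [0.257, -0.514, 0.231] pointing down, gripper open.
Joint ranges: [-2.89, 2.89], [-0.75, 2.08], [0.22, 2.7], [-1.18, 4.32], [0.11, 2.71], [-2.7, 2.7]. Speed limits (rad/s): [2.57, 2.57, 3.14, 3.14, 3.14, 3.14].

### API

Orientations are given as a unit quaternion [w, x, y, z].
In Python, from rig import * gives the robot as it stands.
- The arm moves only by the tool apply_moves, never from a script. Its argument "steps" is one flat list of numbers, 4 for each row, row after row: the shift along the world's x, y, z in cm, then the turn about the world's z in degrees. A call has 1 to 8 rows; each row is the pose to reach, as a shift and turn from the pose commanded when the call began; what a row does not reach only later rows make up. A row lasts 1/12 s, in which the tool goes at most 41.7 mm and 7.16 degrees, less where a joint would pass 70% of its speed; a pose out of reach is approached as far as the arm can. A call with a gripper value outside its range is refused whole. "jaw" is the closure in counts, from 0 (fully open) to 255 (shut), set as the call begins (left out, the last holds). The fingers move at their own pace and stop on an object; "newtons" is the grip in N (left out, the last holds). Time passes only in rows, so rows that repeat a pose let the fingers close. It gives the time, the measured TCP pose, the force, the opening and the grip force at its end, in the units of the state.
- get_state(): the state, without advancing time (a new reading comes with each control period).
- get_image(name): name is "scene" or "top" or "wrist"; returns the picture (384x512x3 uint8, red, green, blue); there is no depth.
- calibration(name): a dict with "fx", "fy", "cx", "cy" (pixels), "k1" (the pictures are not rectified: a ray, as slopes to the right and down, at radius r is drawn at 1 + k1 r^2 times it, then the intrinsics apply), "xyz" and "rotation" of the camera in the world. Camera axes: x right, y up, looking along -z (the intrinsics and any distortion apply to the point x, -y, -z); pixel columns grow to the right and rows downward; lengths in m; the calibration is good to about 2 mm. A picture is of the moment at which its call begins: read the wrist's pose just before it. calibration takes no time and is no camera call; for the wrist camera it gives the pose at the moment of the call.
- sign_off(): hands the job in; it is judged then, once.
The state is a dict: "clock": time; "qpos": joint angles; "qd": joint speeds; "effort": joint torques, N m; "position": TCP position; "ee_rot": TCP orientation; "contact_force": force on the tool from outside, world axes, zero at the start; "moment": the same for the moment, N m; "width": finger opening in m; "gripper_force": force on a finger pad.
Only numpy, scipy, OpenCV 4.12 (cv2) and the standard library are available. Lean on these libraries where they do the work, as an engineer would, in place of code of your own. Each camera call takes 0.05 s, during which the arm holds its last target. There are 200 camera calls.

## Working session

There is one attempt and no reset: what is moved stays moved. The work goes in short steps, Python scripts to look and compute and a tool call to move; the robot and the scene stay as the last step left them, time stands still between calls to the robot, and variables do not carry over. Pictures are saved under pics/ and viewed, at most 10 in all, crops included, and the job is handed in when it is done.

Besides the shell and the picture viewer there is one more tool, called after ">>>" as name(argument=value, ...) on one line, values as JSON. apply_moves: Moves the arm, as the interface text tells. Its arguments: {"type":"object","properties":{"steps":{"type":"array","items":{"type":"number"}},"jaw":{"type":"number"},"newtons":{"type":"number"}},"required":["steps"]}

```bash
mkdir -p pics; cat > h.py <<'E'
from rig import *
import numpy as np, cv2
def ray(cal,u,v):
    K=np.array([[cal['fx'],0,cal['cx']],[0,cal['fy'],cal['cy']],[0,0,1.]])
    d=cv2.undistortPoints(np.array([[[u,v]]],float),K,np.array([cal['k1'],0,0,0.]))[0,0]
    R=np.array(cal['rotation']).reshape(3,3)
    return np.array(cal['xyz']),R@np.array([d[0],-d[1],-1])
def onz(cal,u,v,z):
    o,d=ray(cal,u,v); return (o+d*(z-o[2])/d[2])[:2]
def save(img,n): cv2.imwrite('pics/'+n+'.png',cv2.cvtColor(img,cv2.COLOR_RGB2BGR))
E
python3 - <<'E'
from h import *
s=get_state(); print(s['clock'],s['position'],s['ee_rot'],s['contact_force'])
a=get_image('top');b=get_image('scene')
save(a,'top1');save(b,'scene1')
for n in('top','scene','wrist'):print(n,calibration(n))
E
```

```text
0.0 [ 0.25703665 -0.513744    0.23043548] [-9.31657516e-04  9.73229662e-01  2.29832863e-01 -1.11431895e-04] [-0.42911442  0.31032496  0.43968077]
top {'fx': 357.92620672854196, 'fy': 357.92620672854196, 'cx': 253.02515719915152, 'cy': 186.90678799057693, 'k1': 0.020594895051361726, 'xyz': array([0.39229371, 0.07431019, 0.92213398]), 'rotation': array([-0.69922162, -0.02419047,  0.05029813,  0.71272298])}
scene {'fx': 487.6046036727765, 'fy': 487.6046036727765, 'cx': 257.4359124924378, 'cy': 194.44749140268618, 'k1': -0.08187497701654652, 'xyz': array([-0.11216142, -0.40877275,  0.68786321]), 'rotation': array([ 0.80981888,  0.38740038, -0.18139734, -0.40150882])}
wrist {'fx': 276.85753566236934, 'fy': 276.85753566236934, 'cx': 255.10581450803633, 'cy': 191.69895225646437, 'k1': -0.055151605019271445, 'xyz': array([ 0.33219819, -0.47609028,  0.37257512]), 'rotation': array([ 0.8388495 , -0.14087025,  0.08824545, -0.51836264])}
```

View pics/top1.png

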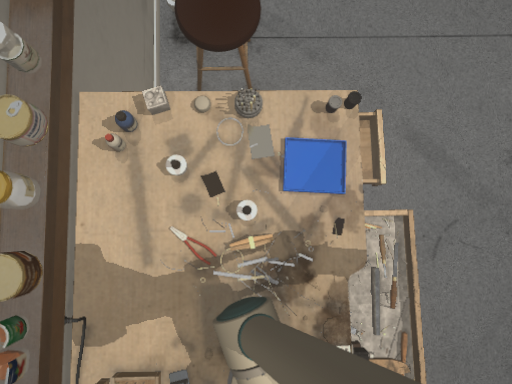

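View pics/scene1.png

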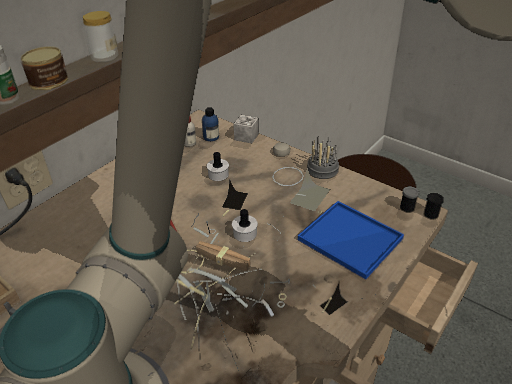

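The top view shows tins at about (176,164) and (247,210) and the blue tray at (315,165). The scene view confirms two lidded tins with black knobs, with a dark square lying between them.

```bash
sed -i "s/R=np.array(cal\['rotation'\]).reshape(3,3)/q=cal['rotation'];R=Rotation.from_quat([q[1],q[2],q[3],q[0]]).as_matrix()/;2a from scipy.spatial.transform import Rotation" h.py
python3 - <<'E'
from h import *
c=calibration('top');im=cv2.imread('pics/top1.png');hsv=cv2.cvtColor(im,cv2.COLOR_BGR2HSV)
for n,(u,v) in dict(L=(176,164),R=(247,210)).items():
    x0,y0=u-18,v-18;p=hsv[y0:v+18,x0:u+18]
    m=((p[...,1]<40)&(p[...,2]>150)).astype(np.uint8)
    ct=max(cv2.findContours(m,0,2)[0],key=cv2.contourArea);(x,y),r=cv2.minEnclosingCircle(ct)
    hull=cv2.moments(cv2.convexHull(ct));x2,y2=hull['m10']/hull['m00'],hull['m01']/hull['m00']
    k=((p[...,2]<70)).astype(np.uint8);mk=cv2.moments(k,True);kx,ky=mk['m10']/mk['m00'],mk['m01']/mk['m00']
    print(n,x+x0,y+y0,r,x2+x0,y2+y0,onz(c,x+x0,y+y0,.027),onz(c,x2+x0,y2+y0,.027),'knob',onz(c,kx+x0,ky+y0,.052))
m=((hsv[...,0]>100)&(hsv[...,0]<130)&(hsv[...,1]>150)&(hsv[...,2]>90)).astype(np.uint8)
ct=max(cv2.findContours(m,0,2)[0],key=cv2.contourArea);b=cv2.boxPoints(cv2.minAreaRect(ct))
P=np.array([onz(c,u,v,.014) for u,v in b]);print(P,P.mean(0))
for u,v in [(213,184),(185,240),(250,240),(265,270),(230,130)]:print((u,v),onz(c,u,v,0))
# scene cross-check
from numpy.linalg import norm
cs=calibration('scene');im2=cv2.imread('pics/scene1.png')
for u,v in [(217,159),(244,217)]:print('scene knob mid',onz(cs,u,v,.045))
s=get_state();q=s['ee_rot'];R=Rotation.from_quat([q[1],q[2],q[3],q[0]]).as_matrix();print(R)
E
```

```text
L 175.84814834594727 164.46296310424805 10.464164733886719 175.8501291989664 164.29147286821706 [0.54671358 0.23290949] [0.54714946 0.232905  ] knob [0.54346439 0.2297586 ]
R 246.45454597473145 209.84090995788574 10.460203170776367 246.4752990119605 209.8736349453978 [0.42940206 0.05783105] [0.42931943 0.05778078] knob [0.42870956 0.0586652 ]
[[ 0.47910507 -0.03622695]
 [ 0.61459163 -0.04701501]
 [ 0.60451187 -0.20431863]
 [ 0.46863247 -0.19106995]] [ 0.54171026 -0.11965763]
(213, 184) [0.49889082 0.14247429]
(185, 240) [0.35735745 0.21435369]
(250, 240) [0.35355345 0.04975326]
(265, 270) [0.27765143 0.01330117]
(230, 130) [0.6410273  0.09657628]
scene knob mid [0.54727842 0.23248347]
scene knob mid [0.42996957 0.05813019]
[[ 8.94352742e-01  4.47362096e-01 -5.72652537e-04]
 [ 4.47362418e-01 -8.94351346e-01  1.59269415e-03]
 [ 2.00358424e-04 -1.68061360e-03 -9.99998568e-01]]
```

Tins are at about L (0.547, 0.233) and R (0.4295, 0.058), with the tray centre at (0.542, -0.120). I'll go above R and look from close by.

>>> apply_moves(steps=[17.2,57.2,-3,0,17.2,57.2,-3,0,17.2,57.2,-3,0,17.2,57.2,-3,0,17.2,57.2,-3,0,17.2,57.2,-3,0,17.2,57.2,-3,0,17.2,57.2,-3,0], jaw=0, newtons=30)

```text
clock: 0.77
position: [0.3529, -0.1934, 0.2143]
ee_rot: [-0.0, 0.973, 0.229, 0.0]
contact_force: [2.0, 0.9, -0.1]
width: 0.0855
gripper_force: 0.0
```

>>> apply_moves(steps=[7.6,25.2,-1.4,0,7.6,25.2,-1.4,0,7.6,25.2,-1.4,0,7.6,25.2,-1.4,0,7.6,25.2,-1.4,0,7.6,25.2,-1.4,0,7.6,25.2,-1.4,0,7.6,25.2,-1.4,0])

```text
clock: 1.43
position: [0.4294, 0.0598, 0.2001]
ee_rot: [-0.001, 0.973, 0.232, -0.0]
contact_force: [0.6, -1.0, 0.1]
width: 0.0854
gripper_force: 0.0
```

```bash
cat > w.py <<'E'
from h import *
import sys
s=get_state();c=calibration('wrist');a=get_image('wrist');save(a,sys.argv[1])
np.save('cal.npy',c,allow_pickle=True)
print(s['clock'],s['position'],s['qpos'].round(2) if hasattr(s['qpos'],'round') else s['qpos'],c['xyz'])
E
python3 w.py w1
```

```text
1.4333 [0.42940709 0.05975073 0.20012435] [-0.02  0.08  1.83  0.    1.23  1.08] [0.50432401 0.0978975  0.34213773]
```

View pics/w1.png

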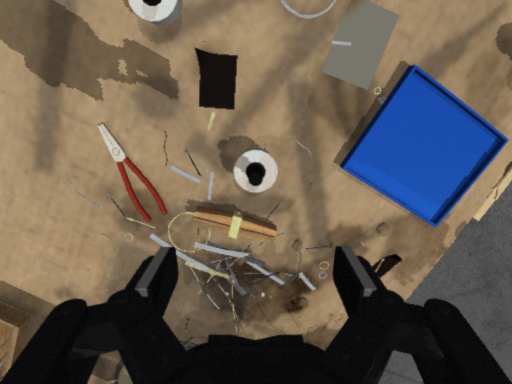

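The wrist view shows the right tin at (255,170) with its knob centred. The loose clutter lies clear of where the fingers will go. I'll measure the disc, knob and tray.

```bash
cat > m.py <<'E'
from h import *
def disc(name,u,v,z,w=34,cal=None):
    c=cal or np.load('cal.npy',allow_pickle=True).item();im=cv2.imread('pics/%s.png'%name);hsv=cv2.cvtColor(im,cv2.COLOR_BGR2HSV)
    x0,y0=max(u-w,0),max(v-w,0);p=hsv[y0:v+w,x0:u+w]
    m=((p[...,1]<50)&(p[...,2]>130)).astype(np.uint8)
    ct=max(cv2.findContours(m,0,2)[0],key=cv2.contourArea);h=cv2.convexHull(ct)
    (x,y),ax,_=cv2.fitEllipse(h);return (x+x0,y+y0),ax,onz(c,x+x0,y+y0,z)
E
python3 - <<'E'
from m import *
print(disc('w1',255,171,.028))
c=np.load('cal.npy',allow_pickle=True).item()
im=cv2.imread('pics/w1.png');hsv=cv2.cvtColor(im,cv2.COLOR_BGR2HSV)
m=((hsv[...,0]>100)&(hsv[...,0]<130)&(hsv[...,1]>150)&(hsv[...,2]>60)).astype(np.uint8)
ct=max(cv2.findContours(m,0,2)[0],key=cv2.contourArea);b=cv2.boxPoints(cv2.minAreaRect(ct))
P=np.array([onz(c,u,v,.012) for u,v in b]);print(P,P.mean(0))
E
```

```text
((255.3192901611328, 170.76150131225586), (42.612205505371094, 44.01673889160156), array([0.4300487, 0.0606348]))
[[ 0.47870032 -0.03333646]
 [ 0.61654704 -0.04322355]
 [ 0.61388817 -0.20238921]
 [ 0.45898139 -0.20851225]] [ 0.54202923 -0.12186537]
```

>>> apply_moves(steps=[0,0,-4.1,0,0,0,-8,0,0,0,-10,0,0,0,-10,0,0,0,-10,0], jaw=100)

```text
clock: 1.9
position: [0.4283, 0.0553, 0.1001]
ee_rot: [-0.0, 0.973, 0.229, -0.001]
contact_force: [0.8, 0.1, 0.7]
width: 0.052
gripper_force: 0.0
```

```bash
python3 w.py w2; python3 - <<'E'
from m import *
c=np.load('cal.npy',allow_pickle=True).item()
K=np.array([[c['fx'],0,c['cx']],[0,c['fy'],c['cy']],[0,0,1.]]);q=c['rotation'];R=Rotation.from_quat([q[1],q[2],q[3],q[0]]).as_matrix()
def proj(P):
    d=R.T@(np.array(P)-c['xyz']);a,b=d[0]/-d[2],-d[1]/-d[2];f=1+c['k1']*(a*a+b*b);return c['cx']+c['fx']*a*f,c['cy']+c['fy']*b*f
u,v=map(int,proj([.43,.06,.028]));print(u,v,disc('w2',u,v,.028,60))
E
```

```text
1.9 [0.42825537 0.05534581 0.10012966] [-0.03  0.19  1.99 -0.    0.96  1.08] [0.50372954 0.09323021 0.24195946]
251 198 ((250.95901107788086, 197.4561996459961), (58.5406379699707, 62.34737014770508), array([0.43052837, 0.0608836 ]))
```

View pics/w2.png

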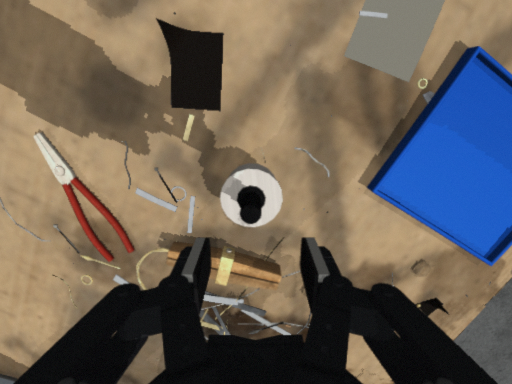

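The tin disc is at (251,197), slightly left of the finger midline at about 256. I'll shift and settle.

>>> apply_moves(steps=[0.2,0.5,-2,0,0.2,0.5,-2,0,0.2,0.5,-2,0,0.2,0.5,-2,0])

```text
clock: 2.28
position: [0.4321, 0.0612, 0.0821]
ee_rot: [0.0, 0.973, 0.23, 0.001]
contact_force: [-0.6, 0.7, -0.0]
width: 0.0517
gripper_force: 0.0
```

```bash
python3 w.py w3; python3 - <<'E'
from m import *
print(disc('w3',250,205,.028,60))
E
```

```text
2.2833 [0.43210646 0.06118968 0.08207259] [-0.02  0.21  2.02 -0.    0.91  1.09] [0.50681076 0.09916216 0.22429379]
((255.12224578857422, 213.24484252929688), (61.4100456237793, 66.81352996826172), array([0.430639  , 0.06085379]))
```

>>> apply_moves(steps=[0,0,-2.4,0,0,0,-4.0,0,0,0,-4.7,0,0,0,-4.7,0,0,0,-4.7,0])

```text
clock: 2.75
position: [0.4316, 0.0614, 0.0341]
ee_rot: [0.0, 0.973, 0.23, 0.0]
contact_force: [1.2, -0.7, -1.0]
width: 0.0517
gripper_force: 0.0
```

>>> apply_moves(steps=[0,0,0,0,0,0,0,0,0,0,0,0,0,0,0,0,0,0,0,0,0,0,0,0], jaw=255, newtons=30)

```text
clock: 3.25
position: [0.4318, 0.0614, 0.0344]
ee_rot: [0.0, 0.973, 0.23, 0.001]
contact_force: [-1.0, -0.3, 5.5]
width: 0.015
gripper_force: 29.5
```

>>> apply_moves(steps=[0,0,0.5,0,0,0,1.2,0,0,0,2.5,0,0,0,5,0,0,0,9,0,0,0,12,0,0,0,12,0,0,0,12,0])

```text
clock: 3.92
position: [0.4322, 0.0616, 0.1556]
ee_rot: [0.001, 0.973, 0.23, 0.002]
contact_force: [0.6, -0.3, -2.0]
width: 0.015
gripper_force: 29.3
```

```bash
python3 w.py w4; python3 - <<'E'
from h import *
a=get_image('top');b=get_image('scene');save(a,'top4');save(b,'scene4')
w=cv2.imread('pics/w4.png')
t=cv2.cvtColor(a,cv2.COLOR_RGB2BGR);s=cv2.cvtColor(b,cv2.COLOR_RGB2BGR)
t=cv2.resize(t[160:260,190:290],(300,300),interpolation=2);s=cv2.resize(s[170:270,190:290],(300,300),interpolation=2)
o=np.zeros((384,800,3),np.uint8);o[:,:500]=w[:,:500];o[:192,500:692]=cv2.resize(t,(192,192));o[192:,500:692]=cv2.resize(s,(192,192));cv2.imwrite('pics/c4.png',o)
E
```

```text
3.9167 [0.43222042 0.0616018  0.15559792] [-0.02  0.13  1.91  0.    1.1   1.09] [0.50661225 0.0995543  0.29796729]
```

View pics/c4.png

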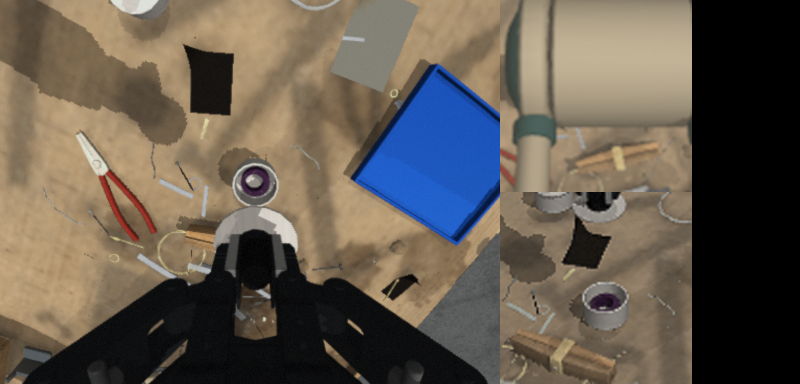

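The right tin holds the purple ring, seen at (255,182), so the green ring is in the left tin. I'll set this lid down on a bare patch of bench to the right, around pixel (325,215).

```bash
python3 - <<'E'
from m import *
c=np.load('cal.npy',allow_pickle=True).item()
for u,v in [(325,205),(300,150),(318,165),(345,45),(397,92),(397,247),(320,265),(255,182)]:print((u,v),onz(c,u,v,.0 if u!=255 else .026))
E
```

```text
(325, 205) [ 0.43721222 -0.02650511]
(300, 150) [0.48009224 0.03123847]
(318, 165) [0.47451322 0.00518307]
(345, 45) [0.59117765 0.04253558]
(397, 92) [ 0.57862999 -0.02915881]
(397, 247) [ 0.42936137 -0.13725744]
(320, 265) [ 0.36469693 -0.06350127]
(255, 182) [0.43287278 0.06226412]
```

>>> apply_moves(steps=[-1,-4,0,0,-2.2,-8,0,0,-2.2,-9.2,-2,0,-2.2,-9.2,-6,0,-2.2,-9.2,-9,0,-2.2,-9.2,-11.5,0,-2.2,-9.2,-12.5,0,-2.2,-9.2,-13,0])

```text
clock: 4.73
position: [0.4059, -0.0298, 0.0205]
ee_rot: [-0.002, 0.973, 0.23, -0.004]
contact_force: [-0.3, 0.8, -0.2]
width: 0.0149
gripper_force: 29.5
```

>>> apply_moves(steps=[0,0,-0.5,0,0,0,-1.0,0,0,0,-1.0,0,0,0,-1.0,0])

```text
clock: 5.07
position: [0.4096, -0.0305, 0.0139]
ee_rot: [0.0, 0.973, 0.23, 0.0]
contact_force: [0.4, 0.2, -0.8]
width: 0.0142
gripper_force: 29.9
```

>>> apply_moves(steps=[0,0,-0.1,0,0,0,-0.1,0,0,0,-0.1,0])

```text
clock: 5.32
position: [0.4096, -0.0305, 0.013]
ee_rot: [0.0, 0.973, 0.23, 0.001]
contact_force: [0.4, -1.2, -0.7]
width: 0.0147
gripper_force: 30.0
```

>>> apply_moves(steps=[0,0,0,0,0,0,0,0,0,0,0,0,0,0,2,0,0,0,6,0,0,0,10,0,0,0,14,0,0,0,18,0], jaw=130)

```text
clock: 5.98
position: [0.4084, -0.0303, 0.1945]
ee_rot: [0.0, 0.973, 0.23, -0.0]
contact_force: [1.5, -0.8, -0.4]
width: 0.042
gripper_force: 0.0
```

>>> apply_moves(steps=[2,4,0,0,4,8,0,0,6,12,0,0,8,16,0,0,10,20,0,0,13.7,26.4,-4,0,13.7,26.4,-8,0,13.7,26.4,-9,0])

```text
clock: 6.65
position: [0.5471, 0.2339, 0.1082]
ee_rot: [-0.0, 0.973, 0.231, 0.003]
contact_force: [1.7, -0.5, -0.6]
width: 0.0418
gripper_force: 0.0
```

>>> apply_moves(steps=[0,0,0,0,0,0,0,0,0,0,0,0,0,0,0,0], jaw=100)

```text
clock: 6.98
position: [0.5452, 0.2301, 0.1095]
ee_rot: [0.0, 0.973, 0.229, 0.001]
contact_force: [1.0, -0.5, 0.8]
width: 0.0521
gripper_force: 0.0
```

```bash
python3 w.py w5; python3 - <<'E'
from h import *
for n in ('top','scene'): save(get_image(n),n+'5')
E
```

```text
6.9833 [0.54515104 0.23012117 0.10948681] [ 0.28  0.39  1.65 -0.    1.1   1.39] [0.61987704 0.26798684 0.25173281]
```

View pics/w5.png

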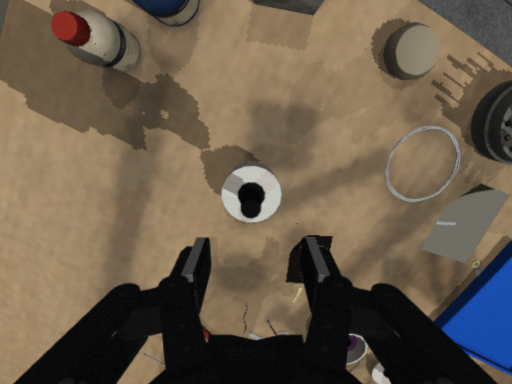

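The left tin is at (251,193), slightly left of the finger midline, and the purple tin is still standing at (355,348).

```bash
python3 - <<'E'
from m import *
print(disc('w5',251,193,.028,50)); print(get_state()['position'])
E
```

```text
((251.13604354858398, 193.86372756958008), (56.56526565551758, 60.27088165283203), array([0.54768381, 0.23564145]))
[0.54523315 0.23013818 0.10970101]
```

>>> apply_moves(steps=[0.3,0.6,-1,0,0.3,0.6,-2.5,0,0.3,0.6,-2.5,0,0.3,0.6,-2.5,0])

```text
clock: 7.47
position: [0.5469, 0.2366, 0.082]
ee_rot: [0.0, 0.973, 0.23, -0.001]
contact_force: [0.3, 1.4, -0.7]
width: 0.0517
gripper_force: 0.0
```

```bash
python3 w.py w6; python3 - <<'E'
from m import *
print(disc('w6',254,208,.028,60)); print(get_state()['position'])
E
```

```text
7.4667 [0.54689968 0.23658318 0.08203977] [ 0.29  0.42  1.67 -0.    1.05  1.4 ] [0.62222168 0.27458881 0.22391403]
((257.4343910217285, 210.73783111572266), (61.032657623291016, 67.32881164550781), array([0.54788443, 0.23560355]))
[0.54750227 0.23673479 0.08267361]
```

>>> apply_moves(steps=[0.1,-0.1,-2.4,0,0.1,-0.1,-4.0,0,0.1,-0.1,-4.7,0,0.1,-0.1,-4.7,0,0.1,-0.1,-4.7,0])

```text
clock: 7.93
position: [0.5489, 0.236, 0.0361]
ee_rot: [0.0, 0.973, 0.23, 0.0]
contact_force: [0.4, -1.2, 0.4]
width: 0.0518
gripper_force: 0.0
```

>>> apply_moves(steps=[0,0,0,0,0,0,0,0,0,0,0,0,0,0,0,0,0,0,0,0,0,0,0,0], jaw=255)

```text
clock: 8.43
position: [0.5493, 0.2361, 0.0368]
ee_rot: [-0.0, 0.973, 0.23, 0.001]
contact_force: [-0.5, 0.6, 5.9]
width: 0.0148
gripper_force: 29.3
```

>>> apply_moves(steps=[0,0,0.5,0,0,0,1.2,0,0,0,2.5,0,0,0,5,0,0,0,9,0,0,0,12,0,0,0,12,0,0,0,12,0])

```text
clock: 9.1
position: [0.5498, 0.2362, 0.1583]
ee_rot: [-0.0, 0.973, 0.23, 0.003]
contact_force: [-0.7, -0.4, -0.5]
width: 0.0152
gripper_force: 29.2
```

```bash
python3 w.py w7
```

```text
9.1 [0.54982406 0.23618274 0.15827067] [ 0.29  0.36  1.57 -0.    1.21  1.4 ] [0.62418186 0.27393347 0.30070668]
```

View pics/w7.png

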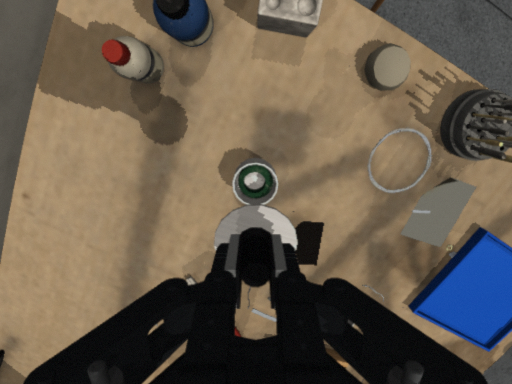

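The left tin holds the green ring, seen at (255,181). I'll lay the lid down on the clear bench to the left, around pixel (120,200).

>>> apply_moves(steps=[-1.8,3.5,0,0,-3.5,7,0,0,-5,9.8,-2,0,-5,9.8,-6,0,-5,9.8,-9,0,-5,9.8,-11.5,0,-5,9.8,-12.5,0,-5,9.8,-13,0])

```text
clock: 9.82
position: [0.4961, 0.3326, 0.0223]
ee_rot: [0.001, 0.973, 0.23, -0.003]
contact_force: [0.9, 0.3, 0.0]
width: 0.0149
gripper_force: 29.4
```

>>> apply_moves(steps=[0,0,-0.4,0,0,0,-0.8,0,0,0,-1.1,0,0,0,-1.1,0,0,0,-1.1,0])

```text
clock: 10.23
position: [0.4995, 0.3341, 0.0158]
ee_rot: [-0.0, 0.973, 0.23, 0.001]
contact_force: [1.3, 0.3, 0.3]
width: 0.015
gripper_force: 29.5
```

>>> apply_moves(steps=[0,0,-0.1,0,0,0,-0.1,0,0,0,-0.1,0])

```text
clock: 10.48
position: [0.4995, 0.3341, 0.0158]
ee_rot: [-0.0, 0.973, 0.23, 0.001]
contact_force: [-1.4, -0.2, 8.2]
width: 0.0148
gripper_force: 30.2
```

>>> apply_moves(steps=[0,0,0,0,0,0,0,0,0,0,0,0,0,0,2,0,0,0,5,0,0,0,8,0,0,0,8,0,0,0,8,0], jaw=130)

```text
clock: 11.15
position: [0.4998, 0.3345, 0.0956]
ee_rot: [-0.0, 0.973, 0.23, 0.002]
contact_force: [0.3, -0.5, -0.2]
width: 0.0416
gripper_force: 0.0
```

>>> apply_moves(steps=[1.5,-3,0,0,3,-6,0,0,4.8,-9.8,0,0,4.8,-9.8,0,0,4.8,-9.8,0,0,4.8,-9.8,0,0], jaw=55)

```text
clock: 11.65
position: [0.5457, 0.2354, 0.0924]
ee_rot: [-0.0, 0.973, 0.229, -0.001]
contact_force: [0.2, -0.1, 0.0]
width: 0.067
gripper_force: 0.0
```

```bash
python3 w.py w8; python3 - <<'E'
from h import *
print(get_state()['width']); b=get_image('scene');save(b,'scene8')
w=cv2.imread('pics/w8.png');s=cv2.cvtColor(b,cv2.COLOR_RGB2BGR)[90:250,130:350]
o=np.zeros((384,800,3),np.uint8);o[:,:500]=w[:,:500];o[:218,500:]=cv2.resize(s,(300,218),interpolation=2);cv2.imwrite('pics/c8.png',o)
E
```

```text
11.65 [0.54565373 0.2354409  0.09236378] [0.29 0.41 1.66 0.   1.07 1.4 ] [0.6211609  0.27335328 0.23417899]
0.067148892229454
```

View pics/c8.png

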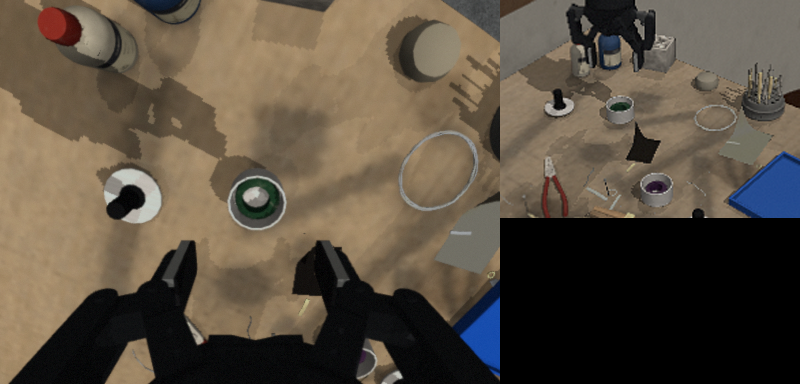

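The green lid lies knob up at (132,197), and the open green tin is at (257,202), close to the finger midline.

```bash
python3 - <<'E'
from m import *
c=np.load('cal.npy',allow_pickle=True).item()
print(onz(c,257,202,.026),onz(c,228,202,.026),onz(c,286,202,.026)); print(disc('w8',257,202,.026,40),get_state()['position'])
E
```

```text
[0.54856581 0.23581179] [0.5381055  0.25677337] [0.55901566 0.21484695]
((256.5551872253418, 202.57660675048828), (54.433685302734375, 58.9852294921875), array([0.54795822, 0.23590935])) [0.54553726 0.23651634 0.09286677]
```

>>> apply_moves(steps=[0.3,0,-2.5,0,0.3,0,-5,0,0.3,0,-7,0,0.3,0,-8,0,0.3,0,-8.7,0,0.3,0,-8.7,0,0.3,0,-8.7,0])

```text
clock: 12.33
position: [0.5498, 0.2365, 0.007]
ee_rot: [0.0, 0.973, 0.23, 0.0]
contact_force: [-0.6, -0.3, 0.4]
width: 0.0669
gripper_force: 0.0
```

>>> apply_moves(steps=[0,0,0,0,0,0,0,0,0,0,0,0,0,0,0,0,0,0,0,0,0,0,0,0], jaw=255, newtons=40)

```text
clock: 12.83
position: [0.5505, 0.2363, 0.0084]
ee_rot: [-0.0, 0.973, 0.23, 0.001]
contact_force: [-0.5, 0.4, 6.1]
width: 0.0469
gripper_force: 41.1
```

>>> apply_moves(steps=[0,0,0.4,0,0,0,1,0,0,0,2,0,0,0,3.5,0,0,0,5,0,0,0,6.5,0,0,0,7.5,0,0,0,8,0])

```text
clock: 13.5
position: [0.5505, 0.236, 0.0889]
ee_rot: [-0.0, 0.973, 0.23, 0.002]
contact_force: [-0.1, 0.2, 0.3]
width: 0.0471
gripper_force: 41.4
```

>>> apply_moves(steps=[0,-0.6,0,0,0,-1.8,0,0,0,-3.6,0,0,0,-6,0,0,0,-8.5,0,0,-0.2,-11,0,0,-0.2,-13.5,0,0,-0.4,-16,0,0])

```text
clock: 14.17
position: [0.5445, 0.0735, 0.0855]
ee_rot: [0.0, 0.973, 0.23, -0.001]
contact_force: [0.2, -0.1, -1.6]
width: 0.0468
gripper_force: 41.4
```

>>> apply_moves(steps=[0,-2.5,0,0,0,-5,0,0,0,-7.5,0,0,-0.2,-10,0,0,-0.2,-12.5,0,0,-0.2,-15,0,0,-0.4,-17,0,0,-0.4,-18.3,0,0])

```text
clock: 14.83
position: [0.5398, -0.1099, 0.0856]
ee_rot: [-0.0, 0.973, 0.229, -0.001]
contact_force: [0.2, 0.6, -0.7]
width: 0.0469
gripper_force: 41.4
```

>>> apply_moves(steps=[0,-0.8,0,0,0,-1.2,0,0,0,-1.2,0,0,0,-1.2,0,0,0,-1.2,0,0])

```text
clock: 15.25
position: [0.5414, -0.1182, 0.0866]
ee_rot: [-0.0, 0.973, 0.23, -0.0]
contact_force: [-0.4, 0.5, -1.1]
width: 0.047
gripper_force: 41.4
```

```bash
python3 w.py w9
```

```text
15.25 [ 0.54142288 -0.11818724  0.08657324] [-0.34  0.36  1.76  0.    1.01  0.77] [ 0.616498   -0.08022622  0.22860794]
```

View pics/w9.png

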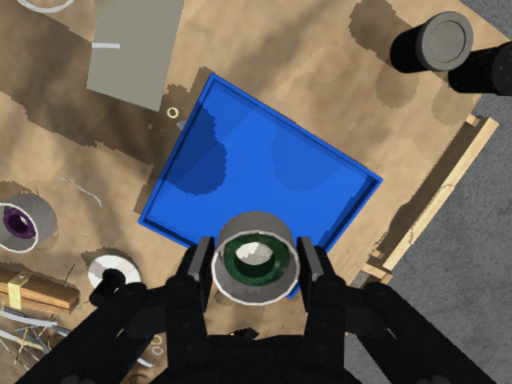

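The tin hangs upright over the tray with the green ring inside at (255,255). I'll lower it now.

>>> apply_moves(steps=[0,0,-0.6,0,0,0,-1.8,0,0,0,-3.2,0,0,0,-4.6,0,0,0,-5.6,0,0,0,-6.3,0,0,0,-6.6,0,0,0,-6.6,0])

```text
clock: 15.97
position: [0.5413, -0.1189, 0.02]
ee_rot: [-0.0, 0.973, 0.23, -0.001]
contact_force: [0.1, 0.2, -0.8]
width: 0.0471
gripper_force: 41.4
```

>>> apply_moves(steps=[0,0,-0.2,0,0,0,-0.4,0,0,0,-0.5,0,0,0,-0.5,0])

```text
clock: 16.3
position: [0.5417, -0.1193, 0.0159]
ee_rot: [0.0, 0.973, 0.23, 0.0]
contact_force: [-0.7, -0.2, -0.1]
width: 0.047
gripper_force: 41.4
```

>>> apply_moves(steps=[0,0,-0.1,0,0,0,-0.15,0,0,0,-0.15,0,0,0,-0.15,0])

```text
clock: 16.63
position: [0.5417, -0.1193, 0.0144]
ee_rot: [0.0, 0.973, 0.23, 0.0]
contact_force: [0.2, -0.5, -1.0]
width: 0.0468
gripper_force: 41.5
```

>>> apply_moves(steps=[0,0,-0.1,0,0,0,-0.1,0,0,0,-0.1,0])

```text
clock: 16.88
position: [0.5417, -0.1193, 0.0143]
ee_rot: [0.0, 0.973, 0.23, 0.0]
contact_force: [-1.7, 0.1, 7.2]
width: 0.0469
gripper_force: 42.1
```

Contact is at about 7 N, so the tin is on the tray floor. I'll release partway and rise straight up.

>>> apply_moves(steps=[0,0,0,0,0,0,0,0,0,0,0,0,0,0,0,0,0,0,1,0,0,0,3,0,0,0,6,0,0,0,9,0], jaw=60)

```text
clock: 17.55
position: [0.5409, -0.1189, 0.104]
ee_rot: [-0.001, 0.973, 0.23, -0.001]
contact_force: [0.6, -0.0, 0.5]
width: 0.0653
gripper_force: 0.0
```

>>> apply_moves(steps=[0,0,4,0,0,0,8,0,-4,-4,8,0,-8,-6,8,0,-11,-8,8,0,-14,-10,8,0,-14,-10,8,0,-14,-10,8,0])

```text
clock: 18.22
position: [0.3998, -0.2201, 0.184]
ee_rot: [0.0, 0.974, 0.228, 0.0]
contact_force: [0.2, 0.1, 0.4]
width: 0.0654
gripper_force: 0.0
```

```bash
python3 w.py w10; python3 - <<'E'
from h import *
b=get_image('scene');a=get_image('top')
B=cv2.cvtColor(b,cv2.COLOR_RGB2BGR)[120:300,150:410];A=cv2.cvtColor(a,cv2.COLOR_RGB2BGR)[120:240,140:370]
o=np.zeros((560,800,3),np.uint8);o[:384,:400]=cv2.imread('pics/w10.png')[:,56:456];o[:277,400:]=cv2.resize(B,(400,277));o[280:489,400:]=cv2.resize(A,(400,209));cv2.imwrite('pics/c10.png',o)
print(get_state()['contact_force'],get_state()['width'])
E
```

```text
18.2167 [ 0.3997888  -0.22013748  0.18395913] [-0.66  0.13  1.82 -0.    1.19  0.46] [ 0.47493135 -0.18241575  0.32599011]
[ 0.01777994  0.19588631 -1.74469276] 0.06529048820077397
```

View pics/c10.png

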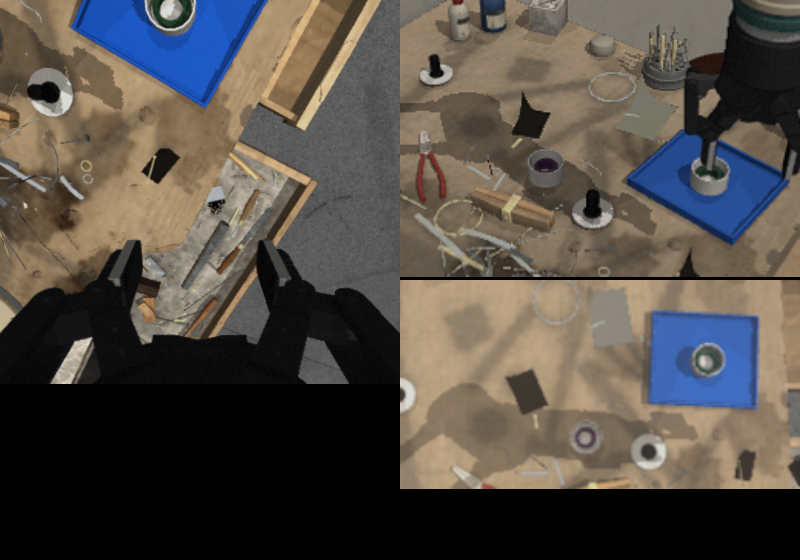

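The final view shows the green tin upright near the tray's middle with its ring inside. Both lids lie knob up on the bench, the purple tin is where it was, and the gripper is clear.

```bash
python3 -c "
from rig import *
print(sign_off())"
```

```text
the job is handed in; nothing more can be done
None
```

The job is handed in at about 18 s on the clock: the open green-ring tin stands upright in the blue tray with its ring inside, its lid lies knob up on the bench, and the purple-ring tin stands open in its place.

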